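Hold the hone's collar on the arbor flat

TASK

Fit the retaining collar of the disc hone: pinch the end of its arbor front-to-back between the fingertips and turn it until you feel a fingertip lying squarely on the set-screw flat with that flat facing the machine's front (the switch panel), then let go of the arbor. Take the larger of the two shaft collars, which fits, slide it down over the arbor with its screw pointing to the front, over the flat, and push the spring washer under it about halfway down (5 mm). Finish while still holding the collar pressed down there, so that I can tighten the screw, and leave the other tools on the bench where they lie.

Things in the scene. Friction and masses are not known exactly. Their poses are not given: they have to be found in the camera images.
- hone: disc hone bolted to the bench: dark grey-green housing 295 x 240 mm, 84 mm high, with a level leather-faced disc 160 mm across (face 110 mm above the bench) and an upright arbor through its middle. Origin on the bench under the arbor axis; +x points out of its front, the black switch panel, which looks away from the robot. A tool-rest bar runs along its -y side, 117 mm from the axis, top 186 mm up.
- arbor (a joint): angle (rad) of the upright arbor and its disc about the vertical: 0 (or a full turn) when the flat faces straight to the machine's front (+x of hone), growing counter-clockwise from above; turns without end, with about 0.07 N m of friction, and stays where it is left.
- arbor_tip (a point): centre of the arbor's upper end, on its axis, 47 mm above the disc (157 mm above the bench). The arbor is a steel shaft 20 mm in diameter, its last 3 mm tapered; from 8 mm above the disc to its end one side is milled flat (D section), 17 mm thick across the flat instead of 20 mm. Its x axis points out of the flat and turns with the arbor, z up.
- flat (a point): the milled set-screw flat of the arbor, 14 mm wide and 36 mm high. Origin at the centre of its face, 7 mm from the arbor axis, 26 mm above the disc (136 mm above the bench); its x axis points squarely out of the flat, z up.
- washer_top (a point): centre of the upper face of the spring washer on the arbor, a steel ring 36 mm across over a coil spring that is too stiff to give under the collar's weight; 14 mm above the disc (124 mm above the bench) when free, so 33 mm of the arbor stand above it.
- washer (a joint): how far the spring washer is pushed down (m): 0 free, 0.010 at its stop. The spring begins to give at about 2.5 N and rises by 1.8 N per mm (about 11.5 N at 5 mm).
- collar: the larger shaft collar, the one that fits: steel ring, 40 mm outside diameter, 21 mm bore, 16 mm high, 0.10 to 0.16 kg, lying flat on the bench; one black socket-head screw, 8 mm in diameter, stands 8 mm out of its side at mid height and does not reach into the bore. Origin at the centre of its underside, z up along the bore, +x out along the screw.
- collar_screw (a point): outer end of the collar's screw head: 28 mm from the bore's axis along the collar's +x and 8 mm above its underside.
- small_collar: a smaller shaft collar of the same make, 28 mm outside diameter, 13 mm bore, 12 mm high, too small for the arbor; leave it alone. Origin at the centre of its underside.
- gouge_big: carving gouge 260 mm long lying on the bench, wooden handle 30 mm thick, origin at the ferrule; bystander.
- gouge_small: carving gouge 210 mm long, handle 24 mm thick, origin at the ferrule; bystander.
- mallet: round wooden carver's mallet standing on its head, 86 mm thick, 250 mm high, origin under it; bystander.
- hex_key: black L-shaped hex key, 90 x 28 mm, 6 mm thick, lying flat, origin at mid long arm; bystander.
- compound_bar: bar of honing compound, 35 x 90 x 22 mm, origin at the centre of its underside; bystander.
- offcut: wedge-shaped pine offcut, 100 x 60 x 45 mm, origin at the centre of its underside; bystander.

How it is judged (in metres and radians):
On the way, in this order (a step that is already met when the one before it is completed fails the run):
1. the fingers pinch the arbor on its flat, which has been turned to face the machine's front (contact force between the fingers and arbor_c4 above 3 N and angle between the x axis of flat and the x axis of hone, either way round below 0.25 rad and x of flat in the frame of hone above 0 m), for 0.2 s.
2. the larger collar has been slid over the end of the arbor (horizontal distance between collar and arbor_tip below 0.003 m and z of collar in the frame of arbor_tip below -0.006 m), for 0.1 s.
At the end, for the whole second after the job is handed in: Fingers grip the collar (over 3 N) and hold it still and level (0.1 rad) on the arbor (axes within 2.5 mm), pressing the spring washer down 3 to 8.5 mm; flat and screw each within 0.25 rad of the machine's front and of one another (angle between the x axis of each of flat, collar and the x axis of hone, either way round below 0.25 rad and x of each of flat, collar_screw in the frame of hone above 0 m and angle between the x axis of collar and the x axis of flat, either way round below 0.25 rad and horizontal distance between collar and arbor_tip below 0.0025 m and angle between collar's own z axis and vertical below 0.1 rad and value of joint washer between 0.003 and 0.0085 m and contact force between the fingers and collar above 3 N and contact force between collar and washer above 3 N and linear speed of collar below 0.02 m/s); the arm keeps its last pose, push and grip.
It fails at once if one of the other tools or the small collar is shifted by more than 30 mm (distance of any of small_collar, gouge_big, gouge_small, mallet, hex_key, compound_bar, offcut from where it was at the start of the episode above 0.03 m).
It also fails if it takes over 64 s, if anything falls off the work surface, if the arm or the gripper's body presses on something with over 40 N, if the wrist force passes 120 N, or if a joint passes its speed limit or range.

ROBOT

A 6-joint arm with a two-finger parallel gripper is mounted at the origin on the work surface. World frame = base frame: x ahead of the robot, y to its left, z up, the work surface at z = 0. Lengths are in mm, angles in rad, forces in N, time in s.
With the tool pointing down it reaches from about 300 to 850 mm from the base axis. Payload 4.2 kg.
Tool frame: the origin (TCP) lies midway between the tips of the shut fingers; the grasp point (between the pads) lies 19 mm behind it; z points along the fingers, y is the direction in which the jaws open and shut (so a half turn about z gives the same grasp; the last joint's range is limited). The gripper opens to 91 mm and grips with 3 to 60 N. Pads are 32 mm wide; open, the fingers measure 118 mm over their backs; the gripper's body (76 mm by 178 mm) begins 60 mm behind the grasp point.
Start: joints at [-1.215, 0.32, 1.565, -0, 1.257, -0.02], TCP at [211.039, -534.889, 213.976] pointing down, gripper open.
Joint ranges: [-3.11, 3.11], [-0.84, 2.01], [0.21, 2.61], [-1.34, 4.49], [0.05, 2.63], [-2.56, 2.56]. Speed limits (rad/s): [2.57, 2.57, 3.14, 3.14, 3.14, 3.14].

INTERFACE

Orientations are given as a unit quaternion [x, y, z, w].
In Python, from station import r gives the robot as it stands.
- The arm moves only by the tool servo_tool, never from a script. Its argument "moves" is a list of rows, each a list of 3 entries, a list of its own where there are three numbers: the shift along the tool's x, y, z in cm, then the turn, a rotation vector about the tool's x, y, z in degrees, then the finger opening in cm, from 0 to 9.12. A call has 1 to 8 rows; each row shifts and turns the commanded pose from where the row before left it, along the tool's axes as they then stand; what a row does not reach is not made up. A row lasts 1/10 s, in which the tool goes at most 50 mm and 8.59 degrees, less where a joint would pass 70% of its speed; a pose out of reach is approached as far as the arm can. A call is refused whole if a number of a shift passes 5 or a number of a turn 8.59, either way. A call with a gripper value outside its range is refused whole. The fingers move at their own pace and stop on an object; "grip_force" is the grip in N (left out, the last holds). Time passes only in rows, so rows that do not move let the fingers close. It gives the time, the measured TCP pose, the force and the opening at its end, in the units of the state.
- r.read_state(): the state, without advancing time (a new reading comes with each control period).
- r.camera(name): name is "side" or "top" or "wrist"; returns the picture (420x560x3 uint8, red, green, blue); there is no depth.
- r.calibration(name): a dict with "fx", "fy", "cx", "cy" (pixels), "k1" (the pictures are not rectified: a ray, as slopes to the right and down, at radius r is drawn at 1 + k1 r^2 times it, then the intrinsics apply), "T" (4x4, takes a point from camera to world coordinates). Camera axes: x right, y down, z forward; pixel columns grow to the right and rows downward; lengths in mm; the calibration is good to about 2 mm. A picture is of the moment at which its call begins: read the wrist's pose just before it. calibration takes no time and is no camera call; for the wrist camera it gives the pose at the moment of the call.
- r.job_done(): hands the job in, once; it reports no verdict.
The state is a dict: "time_s": time; "q": joint angles; "dq": joint speeds; "tau": joint torques, N m; "eef_pos": TCP position; "ee_rot": TCP orientation; "force": force on the tool from outside, world axes, zero at the start; "moment": the same for the moment, N m; "opening": finger opening in mm.
Only numpy, scipy, OpenCV 4.12 (cv2) and the standard library are available. Lean on these libraries where they do the work, as an engineer would, in place of code of your own. Each camera call takes 0.05 s, during which the arm holds its last target.

## Working session

There is one attempt and no reset: what is moved stays moved. The work goes in short steps, Python scripts to look and compute and a tool call to move; the robot and the scene stay as the last step left them, time stands still between calls to the robot, and variables do not carry over. Pictures are saved under pics/ and viewed, and the job is handed in when it is done.

Besides the shell and the picture viewer there is one more tool, called after ">>>" as name([rows], argument=value, ...), one row to a line, values as JSON. servo_tool: Moves the arm, as the interface text tells. Its arguments: {"type":"object","properties":{"moves":{"type":"array","items":{"type":"array"}},"grip_force":{"type":"number"}},"required":["moves"]}

```bash
ls; mkdir -p pics
python3 - <<'E'
from station import r
import cv2
s=r.read_state();print({k:s[k] for k in s})
for n in("side","top","wrist"):
    c=r.calibration(n);print(n,c)
    im=r.camera(n);cv2.imwrite(f'pics/a_{n}.png',im[:,:,::-1])
E
```

```text
pics
{'time_s': 0.0, 'q': array([-1.21498343e+00,  3.20288760e-01,  1.56567487e+00, -3.91954600e-05,
        1.25739271e+00, -1.99956772e-02]), 'dq': array([-0.00070637, -0.0016756 ,  0.00036111, -0.00134993,  0.00137187,
        0.00074282]), 'tau': array([-3.25532192e-04, -4.12468994e+01, -2.31970525e+01,  7.25429133e-02,
        4.57368081e-02, -1.45652607e-04]), 'eef_pos': array([ 210.85455998, -534.4010154 ,  213.12370073]), 'ee_rot': array([ 9.82396358e-01,  1.86806363e-01, -1.65750573e-04, -8.66330210e-04]), 'force': array([-0.02616617,  0.38028385, -0.37782097]), 'moment': array([0.07116993, 0.02722553, 0.01159034]), 'opening': 91.53606817820449}
side {'fx': 395.30558881381336, 'fy': 395.30558881381336, 'cx': 279.94603188521995, 'cy': 205.2307997592837, 'k1': -0.048727191054523215, 'T': array([[-9.98941016e-01, -3.32986739e-02,  3.17497176e-02,
         4.66445570e+02],
       [-4.56863238e-02,  6.36290017e-01, -7.70095951e-01,
         1.04466892e+03],
       [ 5.44114563e-03, -7.70730960e-01, -6.37137490e-01,
         1.01951887e+03],
       [ 0.00000000e+00,  0.00000000e+0
[... 310 characters left out ...]
2, -1.39195266e-04,
        -1.36070782e+01],
       [ 2.82315342e-03, -1.20469087e-01, -9.92713065e-01,
         1.57448137e+03],
       [ 0.00000000e+00,  0.00000000e+00,  0.00000000e+00,
         1.00000000e+00]])}
wrist {'fx': 356.3268137054897, 'fy': 356.3268137054897, 'cx': 279.3831375464269, 'cy': 209.55917863393304, 'k1': 0.009257480254999399, 'T': array([[ 3.65778293e-01, -9.03710856e-01, -2.22515007e-01,
         2.73001601e+02],
       [-9.30700127e-01, -3.55651246e-01, -8.54954107e-02,
        -5.10365096e+02],
       [-1.87460870e-03,  2.38367111e-01, -9.71173314e-01,
         3.83202490e+02],
       [ 0.00000000e+00,  0.00000000e+00,  0.00000000e+00,
         1.00000000e+00]])}
```

View pics/a_top.png

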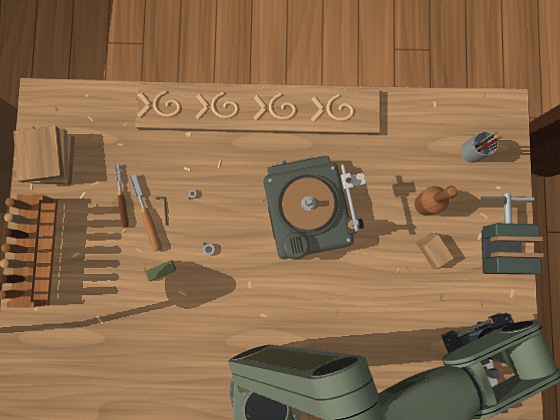

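View pics/a_side.png

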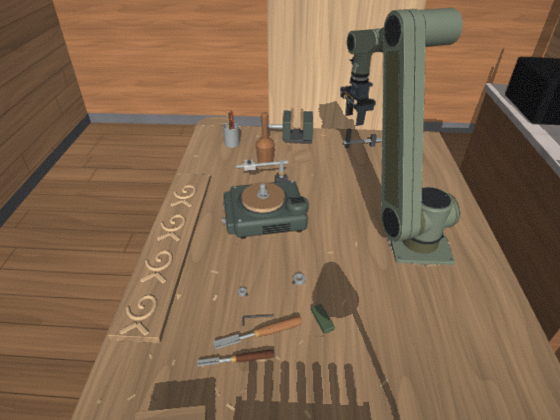

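View pics/a_wrist.png

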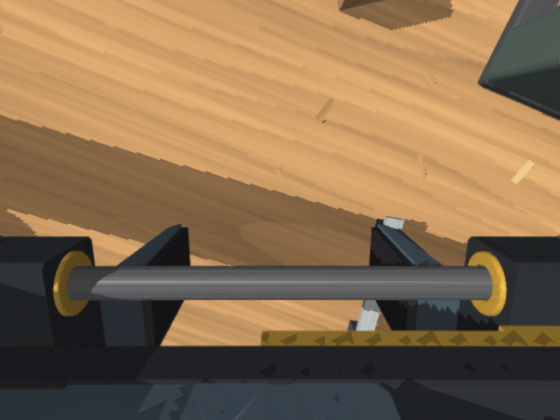

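```bash
cat > h.py <<'E'
import numpy as np,cv2
from station import r
def ray(c,u,v):
    x=(u-c['cx'])/c['fx'];y=(v-c['cy'])/c['fy']
    X,Y=x,y
    for _ in range(20):
        f=1+c['k1']*(X*X+Y*Y);X,Y=x/f,y/f
    d=c['T'][:3,:3]@np.array([X,Y,1.]);return c['T'][:3,3],d
def onplane(c,u,v,z):
    o,d=ray(c,u,v);return o+d*(z-o[2])/d[2]
def proj(c,p):
    T=c['T'];q=T[:3,:3].T@(np.array(p,float)-T[:3,3]);x,y=q[0]/q[2],q[1]/q[2]
    f=1+c['k1']*(x*x+y*y);return c['fx']*x*f+c['cx'],c['fy']*y*f+c['cy']
def two(c1,p1,c2,p2):
    o1,d1=ray(c1,*p1);o2,d2=ray(c2,*p2)
    s=np.linalg.lstsq(np.c_[d1,-d2],o2-o1,rcond=None)[0]
    a=o1+s[0]*d1;b=o2+s[1]*d2;return (a+b)/2,np.linalg.norm(a-b)
def snap(n,f):
    c=r.calibration(n);im=r.camera(n);cv2.imwrite(f'pics/{f}.png',im[:,:,::-1]);np.save(f'pics/{f}.npy',c,allow_pickle=True);return c,im
def crop(f,x,y,w,h,k,out):
    im=cv2.imread(f'pics/{f}.png')[y:y+h,x:x+w];cv2.imwrite(f'pics/{out}.png',cv2.resize(im,None,fx=k,fy=k,interpolation=cv2.INTER_CUBIC))
E
python3 - <<'E'
from h import *
im=cv2.imread('pics/a_top.png')
a=cv2.resize(im[150:270,250:370],None,fx=5,fy=5,interpolation=3)[:500]
b=cv2.resize(im[180:265,180:220],None,fx=5,fy=5,interpolation=3)
o=np.zeros((600,800,3),np.uint8);o[:500,:600]=a;o[:425,600:800]=b
cv2.imwrite('pics/b.png',o)
crop('a_side',200,160,120,140,4,'b2')
E
```

```text
(no output)
```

View pics/b.png

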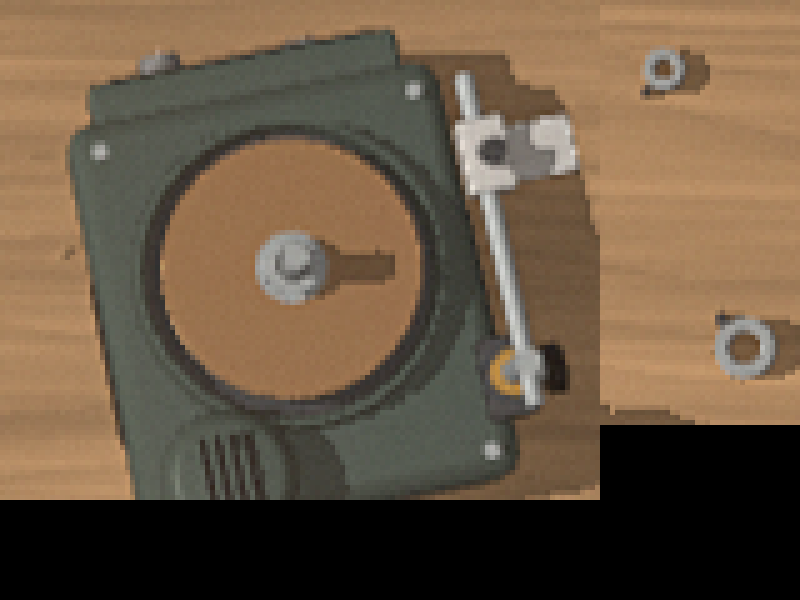

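View pics/b2.png

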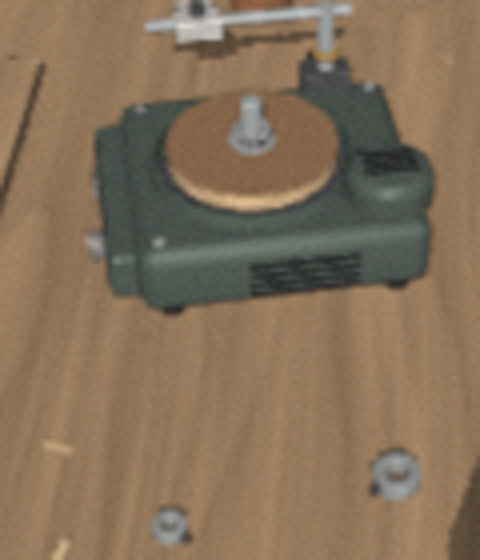

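Run:
```python
from h import *
from scipy.spatial.transform import Rotation as R
c=r.calibration('top');cs=r.calibration('side');cw=r.calibration('wrist');s=r.read_state()
b=[onplane(c,*p,84) for p in((270,180),(332.6,168),(348.2,240))];print(np.round(b))
d=b[1]-b[2];print('yaw',np.degrees(np.arctan2(d[1],d[0])));d=b[0]-b[1];print(np.degrees(np.arctan2(d[1],d[0]))-90)
print('tip',onplane(c,250+294/5,150+258/5,157),'washer',onplane(c,250+293/5,150+268/5,124))
print(two(c,(250+294/5,150+258/5),cs,(200+251/4,160+97/4)))
print('collar',onplane(c,209,249.4,16),onplane(cs,200+397/4,160+466/4,16))
print('small',onplane(c,180+63/5,194,12))
for n,z,p in(('mallet',0,(432,205)),('off',20,(437,250))):print(n,onplane(c,*p,z))
Q=R.from_quat(s['ee_rot']).as_matrix();T=cw['T']
print(Q);print(Q.T@(T[:3,3]-s['eef_pos']));print(Q.T@T[:3,:3])
```

```text
[[ 653.    3.   84.]
 [ 695. -192.   84.]
 [ 470. -242.   84.]]
yaw 12.473095872928367
12.306561300278204
tip [ 575.6243034  -113.74269006  157.        ] washer [ 574.62928913 -115.55338371  124.        ]
(array([ 576.59804345, -113.72702456,  157.69996674]), np.float64(2.140066933192456))
collar [435.17823823 194.55091858  16.        ] [436.53823497 194.56768463  16.        ]
small [614.66551268 255.40913961  12.        ]
mallet [ 597.70171954 -527.80758812    0.        ]
off [ 449.62691039 -534.61181596   20.        ]
[[ 9.30219918e-01  3.67002329e-01 -4.40999586e-04]
 [ 3.67002589e-01 -9.30219054e-01  1.26888460e-03]
 [ 5.54573859e-05 -1.34218972e-03 -9.99999098e-01]]
[ 6.66311235e+01  1.11213656e-01 -1.70007853e+02]
[[-1.31580481e-03 -9.71160764e-01 -2.38421978e-01]
 [ 9.99999094e-01 -1.21041340e-03 -5.88442485e-04]
 [ 2.82883096e-04 -2.38422537e-01  9.71161477e-01]]
```

```bash
cat >> h.py <<'E'
from scipy.spatial.transform import Rotation as R
def to(p,yaw=None,n=1):
    s=r.read_state();Q=R.from_quat(s['ee_rot']).as_matrix();d=Q.T@(np.array(p,float)-s['eef_pos'])/10
    x=np.degrees(np.arctan2(Q[1,0],Q[0,0]))
    print('t',s['time_s'],'pos',np.round(s['eef_pos'],1),'yaw',round(x,2),'tilt',np.round(Q[:,2],4),'F',np.round(s['force'],1),'open',round(s['opening'],2),'q6',round(s['q'][5],2))
    print('shift cm',np.round(d,2),'per row',np.round(d/n,3),'turnz', None if yaw is None else round(-((yaw-x+180)%360-180),1))
E
python3 -c "
from h import *
to((585,-154,260),102.4,11)"
```

```text
t 0.15 pos [ 210.9 -534.5  213.3] yaw 21.53 tilt [-4.0e-04  1.3e-03 -1.0e+00] F [ 0.1 -0.3  0.4] open 91.56 q6 -0.02
shift cm [ 48.76 -21.67  -4.64] per row [ 4.433 -1.97  -0.422] turnz -80.9
```

>>> servo_tool([
  [[0, 0, -2.3], [0, 0, 0], 9.1],
  [[0, 0, -2.3], [0, 0, 0], 9.1],
  [[4.43, -1.97, 0], [0, 0, 0], 9.1],
  [[4.43, -1.97, 0], [0, 0, 0], 9.1],
  [[4.43, -1.97, 0], [0, 0, 0], 9.1],
  [[4.43, -1.97, 0], [0, 0, 0], 9.1],
  [[4.43, -1.97, 0], [0, 0, 0], 9.1],
  [[4.43, -1.97, 0], [0, 0, 0], 9.1],
])

```text
time_s: 0.95
eef_pos: [415.9, -325.7, 259.8]
ee_rot: [0.982, 0.187, -0.0, -0.0]
force: [0.7, -1.0, -0.7]
opening: 90.9
```

>>> servo_tool([
  [[4.43, -1.97, 0], [0, 0, 0], 9.1],
  [[4.43, -1.97, 0], [0, 0, 0], 9.1],
  [[4.43, -1.97, 0], [0, 0, 0], 9.1],
  [[4.43, -1.97, 0], [0, 0, 0], 9.1],
  [[4.43, -1.97, 0], [0, 0, 0], 9.1],
  [[0, 0, 0], [0, 0, -8.1], 9.1],
  [[0, 0, 0], [0, 0, -8.1], 9.1],
  [[0, 0, 0], [0, 0, -8.1], 9.1],
])

```text
time_s: 1.75
eef_pos: [584.9, -153.8, 259.3]
ee_rot: [0.92, 0.393, -0.001, -0.0]
force: [0.7, 0.0, -0.4]
opening: 91.0
```

>>> servo_tool([
  [[0, 0, 0], [0, 0, -8.1], 9.1],
  [[0, 0, 0], [0, 0, -8.1], 9.1],
  [[0, 0, 0], [0, 0, -8.1], 9.1],
  [[0, 0, 0], [0, 0, -8.1], 9.1],
  [[0, 0, 0], [0, 0, -8.1], 9.1],
  [[0, 0, 0], [0, 0, -8.1], 9.1],
  [[0, 0, 0], [0, 0, -8.1], 9.1],
  [[0, 0, 0], [0, 0, 0], 9.1],
])

```text
time_s: 2.55
eef_pos: [584.6, -154.4, 259.6]
ee_rot: [0.626, 0.78, -0.0, -0.0]
force: [-0.5, -0.6, -0.0]
opening: 91.1
```

```bash
python3 -c "
from h import *
to((585,-154,260),102.4,1)
c,im=snap('wrist','w1');print(proj(c,(576,-114,157)),proj(c,(576,-114,124)))"
```

```text
t 2.55 pos [ 584.6 -154.4  259.6] yaw 102.52 tilt [-8.e-04  1.e-04 -1.e+00] F [-0.5 -0.6 -0. ] open 91.12 q6 -0.5
shift cm [ 0.03  0.05 -0.04] per row [ 0.033  0.048 -0.044] turnz 0.1
(np.float64(280.1229236965457), np.float64(156.50624388676485)) (np.float64(280.096476890374), np.float64(152.90215255814977))
```

View pics/w1.png

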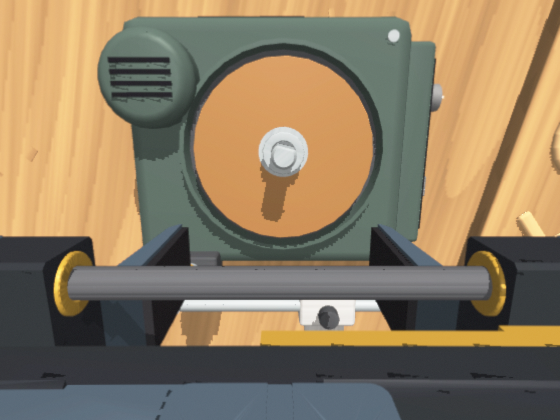

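```bash
python3 -c "
from h import *
crop('w1',235,110,100,80,8,'w1c')"
```

```text
(no output)
```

View pics/w1c.png

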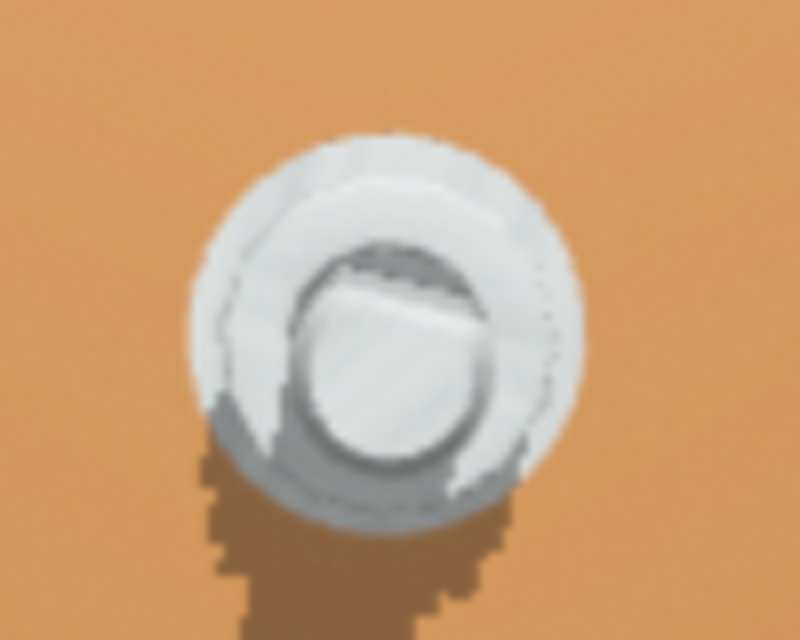

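```bash
python3 -c "
from h import *
c=np.load('pics/w1.npy',allow_pickle=True).item()
print('tip',onplane(c,235+393/8,110+370/8,157)); print('washer',onplane(c,235+390/8,110+337/8,122))
a=onplane(c,235+335/8,110+287/8,157);b=onplane(c,235+487/8,110+322/8,157);d=a-b
print(np.degrees(np.arctan2(d[1],d[0]))-90,np.linalg.norm(d))
# disc edge & housing yaw: mask disc leather
im=cv2.imread('pics/w1.png');hsv=cv2.cvtColor(im,cv2.COLOR_BGR2HSV)
m=np.zeros(im.shape[:2],np.uint8);m[50:245,185:380]=1
lm=((hsv[...,0]>5)&(hsv[...,0]<20)&(hsv[...,1]>120)&(hsv[...,2]>60)&(m>0)).astype(np.uint8)
n,l,s,ce=cv2.connectedComponentsWithStats(lm);i=1+np.argmax(s[1:,4]);print(s[i])
k=cv2.findContours((l==i).astype(np.uint8),cv2.RETR_EXTERNAL,cv2.CHAIN_APPROX_NONE)[0];k=max(k,key=cv2.contourArea)[:,0]
P=np.array([onplane(c,u,v,110)[:2] for u,v in k])
A=np.c_[2*P,np.ones(len(P))];x=np.linalg.lstsq(A,(P**2).sum(1),rcond=None)[0];print('disc',x[:2],np.sqrt(x[2]+x[:2]@x[:2]))
# yaw: housing right edge and rest bar
for p,q,z in(((411,25),(400,250),84),((181,303),(360,307),186)):
    a=onplane(c,*p,z);b=onplane(c,*q,z);d=b-a;print(np.round(a),np.round(b),np.degrees(np.arctan2(d[1],d[0])))
"
python3 -c "
from h import *
crop('w1',380,0,100,280,2,'w1d')
crop('w1',160,230,230,100,3,'w1e')"
```

```text
tip [ 578.92642823 -113.15629268  157.        ]
washer [ 578.94383199 -112.84497611  122.        ]
89.64666201551262 14.732213238829491
[  194    56   179   181 23318]
disc [ 578.29016653 -113.44370041] 78.70093858352088
[665.  17.  84.] [ 718. -187.   84.] -75.53561440496938
[ 526. -234.  186.] [ 658. -208.  186.] 11.065054466609869
```

View pics/w1d.png

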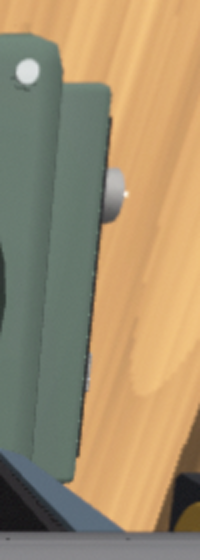

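View pics/w1e.png

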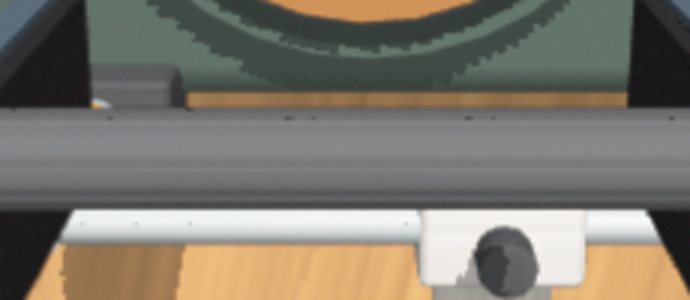

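>>> servo_tool([
  [[0, 0, 0], [0, 0, -8.5], 5],
  [[0, 0, 0], [0, 0, -8.5], 5],
  [[0, 0, 0], [0, 0, -8.5], 5],
  [[0, 0, 0], [0, 0, -8.5], 5],
  [[0, 0, 0], [0, 0, -8.5], 5],
  [[0, 0, 0], [0, 0, -8.5], 5],
  [[0, 0, 0], [0, 0, -8.5], 5],
  [[0, 0, 0], [0, 0, -8.5], 5],
])

```text
time_s: 3.4
eef_pos: [584.7, -154.4, 259.8]
ee_rot: [0.081, 0.997, 0.0, -0.0]
force: [0.2, -0.8, -0.5]
opening: 50.1
```

>>> servo_tool([
  [[0, 0, 0], [0, 0, -8.5], 5],
  [[0, 0, 0], [0, 0, -0.6], 5],
  [[0, 0, 0], [0, 0, 0], 5],
])

```text
time_s: 3.7
eef_pos: [584.8, -154.4, 259.8]
ee_rot: [0.005, 1.0, 0.0, -0.0]
force: [-0.3, -0.5, 1.1]
opening: 49.5
```

```bash
python3 -c "
from h import *
to((578.6,-113.3,128.5),179.65,1)"
```

```text
t 3.7 pos [ 584.8 -154.4  259.8] yaw 179.39 tilt [-2.e-04  0.e+00 -1.e+00] F [-0.3 -0.5  1.1] open 49.52 q6 -1.84
shift cm [ 0.66  4.1  13.14] per row [ 0.658  4.104 13.135] turnz -0.3
```

>>> servo_tool([
  [[0.66, 4.1, 0], [0, 0, 0], 5],
  [[0, 0, 4], [0, 0, 0], 5],
  [[0, 0, 3.5], [0, 0, 0], 5],
  [[0, 0, 0], [0, 0, 0], 5],
])

```text
time_s: 4.1
eef_pos: [575.2, -112.4, 180.3]
ee_rot: [0.004, 1.0, 0.001, -0.005]
force: [-1.0, -0.2, -0.2]
opening: 50.1
```

```bash
python3 -c "
from h import *
to((578.6,-113.3,128.5),179.65,1)
c,im=snap('wrist','w2');print(proj(c,(578.6,-113.3,157)),c['T'][:3,3])
"
```

```text
t 4.1 pos [ 575.2 -112.4  180.3] yaw 179.49 tilt [-0.0102  0.0022 -0.9999] F [-1.  -0.2 -0.2] open 50.13 q6 -1.77
shift cm [-0.4  -0.1   5.18] per row [-0.395 -0.098  5.18 ] turnz -0.2
(np.float64(278.1142973193419), np.float64(248.4605495692366)) [ 510.42018061 -112.28423263  351.00935541]
```

View pics/w2.png

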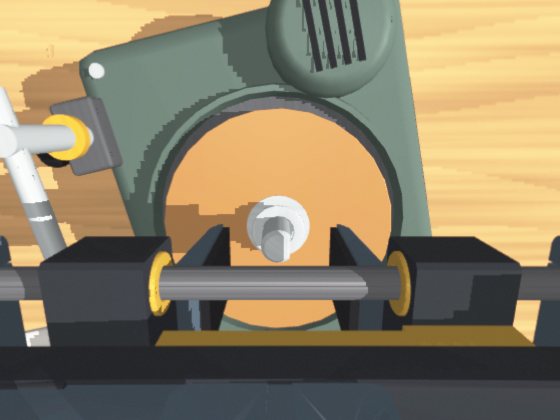

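>>> servo_tool([
  [[0, 0, 0], [0, 0, 0], 5],
])

```text
time_s: 4.25
eef_pos: [579.6, -113.8, 186.6]
ee_rot: [0.004, 1.0, -0.0, 0.001]
force: [-0.2, -0.4, -0.2]
opening: 49.8
```

```bash
python3 -c "
from h import *
to((578.6,-113.3,128.5),179.65,1)
c,im=snap('wrist','w3');print(proj(c,(578.6,-113.3,157)),c['T'][:3,3])
crop('w3',190,190,180,130,4,'w3c')
"
```

```text
t 4.25 pos [ 579.6 -113.8  186.6] yaw 179.54 tilt [ 2.6e-03 -7.0e-04 -1.0e+00] F [-0.2 -0.4 -0.2] open 49.79 q6 -1.78
shift cm [0.11 0.05 5.81] per row [0.113 0.055 5.807] turnz -0.1
(np.float64(280.52950771106225), np.float64(237.2281246260122)) [ 512.61772844 -113.2433835   356.3872095 ]
```

View pics/w3c.png

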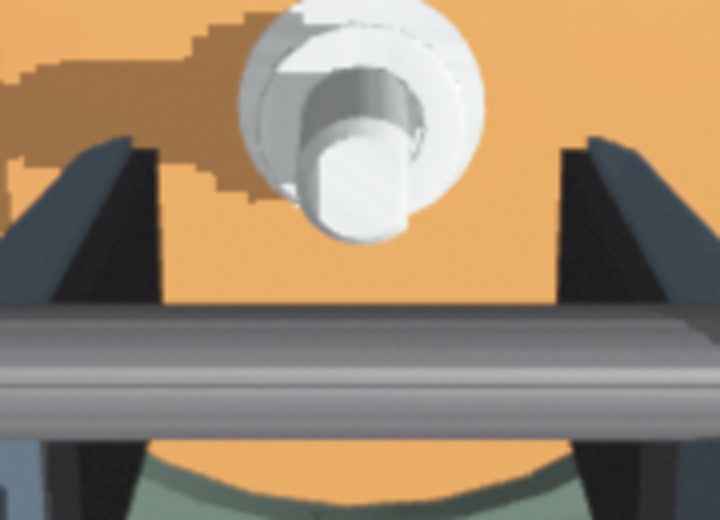

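>>> servo_tool([
  [[0, 0, 2], [0, 0, 0], 5],
  [[0, 0, 2], [0, 0, 0], 5],
  [[0, 0, 1], [0, 0, 0], 5],
  [[0, 0, 0.8], [0, 0, 0], 5],
  [[0, 0, 0], [0, 0, 0], 5],
  [[0, 0, 0], [0, 0, 0], 5],
])

```text
time_s: 4.9
eef_pos: [579.1, -113.6, 127.9]
ee_rot: [0.003, 1.0, -0.0, 0.001]
force: [1.2, -0.9, 0.5]
opening: 50.0
```

>>> servo_tool([
  [[0, 0, 0], [0, 0, 0], 1.5],
  [[0, 0, 0], [0, 0, 0], 1.5],
  [[0, 0, 0], [0, 0, 0], 1.5],
  [[0, 0, 0], [0, 0, 0], 1.5],
  [[0, 0, 0], [0, 0, 0], 1.5],
], grip_force=20)

```text
time_s: 5.4
eef_pos: [578.5, -114.9, 127.2]
ee_rot: [0.003, 1.0, -0.002, 0.0]
force: [0.1, -4.8, -0.4]
opening: 16.8
```

```bash
python3 -c "
from h import *
to((578.6,-113.3,128.5),179.65,1)
"
```

```text
t 5.4 pos [ 578.5 -114.9  127.2] yaw 179.67 tilt [ 4.0e-04 -3.1e-03 -1.0e+00] F [ 0.1 -4.8 -0.4] open 16.75 q6 -1.78
shift cm [-0.    0.16 -0.13] per row [-0.004  0.158 -0.134] turnz 0.0
```

>>> servo_tool([
  [[0, 0, 0], [0, 0, 6], 1.5],
  [[0, 0, 0], [0, 0, 6], 1.5],
  [[0, 0, 0], [0, 0, 6], 1.5],
  [[0, 0, 0], [0, 0, 6], 1.5],
  [[0, 0, 0], [0, 0, 6], 1.5],
  [[0, 0, 0], [0, 0, 6], 1.5],
  [[0, 0, 0], [0, 0, 6], 1.5],
  [[0, 0, 0], [0, 0, 6], 1.5],
])

```text
time_s: 6.2
eef_pos: [577.6, -114.6, 127.1]
ee_rot: [0.411, 0.911, -0.001, -0.0]
force: [-2.1, -4.5, 2.4]
opening: 16.7
```

>>> servo_tool([
  [[0, 0, 0], [0, 0, 6], 1.5],
  [[0, 0, 0], [0, 0, 6], 1.5],
  [[0, 0, 0], [0, 0, 6], 1.5],
  [[0, 0, 0], [0, 0, 6], 1.5],
  [[0, 0, 0], [0, 0, 5], 1.5],
  [[0, 0, 0], [0, 0, 0], 1.5],
  [[0, 0, 0], [0, 0, 0], 1.5],
  [[0, 0, 0], [0, 0, 0], 1.5],
])

```text
time_s: 7.0
eef_pos: [577.2, -114.1, 127.1]
ee_rot: [0.624, 0.781, -0.001, -0.001]
force: [-4.4, -2.9, 3.5]
opening: 16.5
```

```bash
python3 -c "
from h import *
to((578.6,-113.3,128.5),102.5,1)
snap('wrist','w4')
"
```

```text
t 7.0 pos [ 577.2 -114.1  127.1] yaw 102.75 tilt [-0.0025 -0.0011 -1.    ] F [-4.4 -2.9  3.5] open 16.47 q6 -0.44
shift cm [ 0.04  0.15 -0.14] per row [ 0.044  0.15  -0.139] turnz 0.3
```

View pics/w4.png

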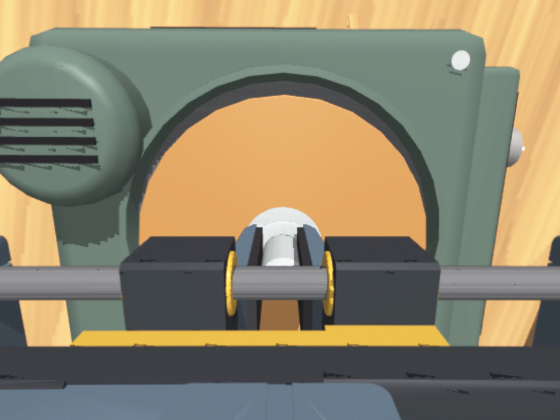

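>>> servo_tool([
  [[0, 0, 0], [0, 0, 0], 5],
  [[0, 0, 0], [0, 0, 0], 5],
  [[0, 0, 0], [0, 0, 0], 5],
  [[0, 0, 0], [0, 0, 0], 5],
  [[0, 0, -3], [0, 0, 0], 5],
  [[0, 0, -4], [0, 0, 0], 5],
  [[0, 0, -4], [0, 0, 0], 5],
  [[0, 0, -2], [0, 0, 0], 5],
])

```text
time_s: 7.85
eef_pos: [579.9, -113.5, 260.9]
ee_rot: [0.625, 0.781, 0.001, 0.003]
force: [0.5, 0.1, -0.3]
opening: 50.3
```

>>> servo_tool([
  [[-4, 0, 0], [0, 0, 0], 7],
  [[0, 0, 0], [0, 0, 0], 7],
  [[0, 0, 0], [0, 0, 0], 7],
])

```text
time_s: 8.15
eef_pos: [587.1, -152.7, 256.5]
ee_rot: [0.625, 0.78, 0.0, -0.0]
force: [0.1, -0.2, -0.4]
opening: 69.3
```

```bash
python3 -c "
from h import *
to((436,140,220),40,1)
c,im=snap('wrist','w5');print(proj(c,(578.6,-113.3,157)))
crop('w5',235,110,100,80,8,'w5c')
"
```

```text
t 8.15 pos [ 587.1 -152.7  256.5] yaw 102.57 tilt [-6.e-04  7.e-04 -1.e+00] F [ 0.1 -0.2 -0.4] open 69.31 q6 -0.49
shift cm [31.86 -8.38  3.68] per row [31.855 -8.378  3.678] turnz 62.6
(np.float64(279.97581631303257), np.float64(158.2638275036831))
```

View pics/w5c.png

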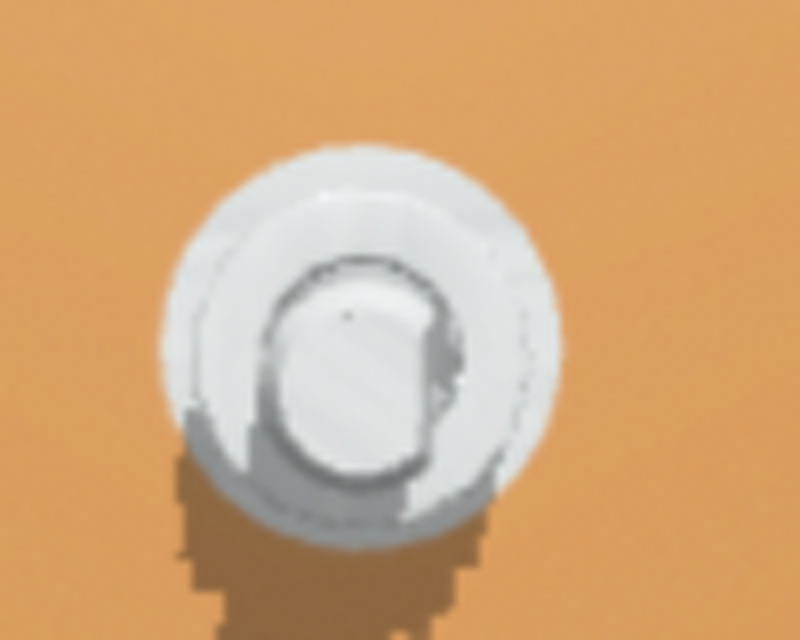

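```bash
python3 -c "
from h import *
to((405,169,180),40,8)"
```

```text
t 8.2 pos [ 587.  -152.2  256.4] yaw 102.62 tilt [-1.e-03  8.e-04 -1.e+00] F [0.5 0.4 0.4] open 69.65 q6 -0.49
shift cm [ 35.31 -10.74   7.68] per row [ 4.413 -1.342  0.96 ] turnz 62.6
```

>>> servo_tool([
  [[4.41, -1.34, 0], [0, 0, 7.8], 7],
  [[4.41, 0, 0], [0, 0, 0], 7],
  [[4.41, 0, 0], [0, 0, 0], 7],
  [[4.41, 0, 0], [0, 0, 0], 7],
  [[4.41, 0, 0], [0, 0, 0], 7],
  [[4.41, 0, 0], [0, 0, 0], 7],
  [[4.41, 0, 0], [0, 0, 0], 7],
  [[0, 0, 0], [0, 0, 7.8], 7],
])

```text
time_s: 9.0
eef_pos: [540.6, 157.0, 256.4]
ee_rot: [0.724, 0.69, 0.0, -0.001]
force: [-0.4, -0.6, -0.2]
opening: 69.9
```

>>> servo_tool([
  [[0, 0, 0], [0, 0, 7.8], 7],
  [[0, 0, 0], [0, 0, 7.8], 7],
  [[0, 0, 0], [0, 0, 7.8], 7],
  [[0, 0, 0], [0, 0, 7.8], 7],
  [[0, 0, 0], [0, 0, 7.8], 7],
  [[0, 0, 0], [0, 0, 7.8], 7],
  [[0, 0, 0], [0, 0, 0], 7],
  [[0, 0, 0], [0, 0, 0], 7],
])

```text
time_s: 9.8
eef_pos: [541.7, 151.8, 256.7]
ee_rot: [0.938, 0.346, -0.0, -0.0]
force: [-0.1, -0.8, 0.5]
opening: 70.2
```

```bash
python3 -c "
from h import *
to((405,169,180),40,1)"
```

```text
t 9.8 pos [541.7 151.8 256.7] yaw 40.44 tilt [-6.e-04 -0.e+00 -1.e+00] F [-0.1 -0.8  0.5] open 70.16 q6 1.12
shift cm [ -9.29 -10.17   7.68] per row [ -9.286 -10.173   7.68 ] turnz 0.4
```

>>> servo_tool([
  [[-3.1, -3.4, 1.5], [0, 0, 0], 7],
  [[-3.1, -3.4, 1.5], [0, 0, 0], 7],
  [[-3.1, -3.4, 1.5], [0, 0, 0], 7],
  [[0, 0, 3], [0, 0, 0], 7],
  [[0, 0, 0], [0, 0, 0], 7],
  [[0, 0, 0], [0, 0, 0], 7],
])

```text
time_s: 10.4
eef_pos: [405.9, 169.4, 182.4]
ee_rot: [0.939, 0.345, 0.0, 0.0]
force: [0.1, 0.2, 0.6]
opening: 69.7
```

```bash
python3 -c "
from h import *
to((405,169,180),40,1)
c,im=snap('wrist','w6');print(proj(c,(436,194.5,16)))
"
```

```text
t 10.4 pos [405.9 169.4 182.4] yaw 40.31 tilt [ 5.e-04  0.e+00 -1.e+00] F [0.1 0.2 0.6] open 69.72 q6 1.24
shift cm [-0.09 -0.03  0.24] per row [-0.091 -0.028  0.242] turnz 0.3
(np.float64(279.76781560306904), np.float64(152.33256313494456))
```

View pics/w6.png

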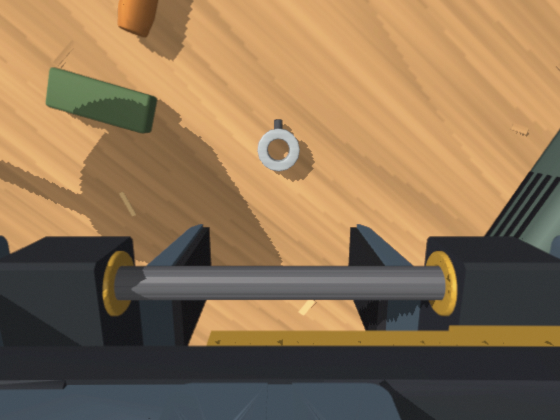

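```bash
python3 -c "
from h import *
crop('w6',245,110,70,70,8,'w6c')
im=cv2.imread('pics/w6.png');hsv=cv2.cvtColor(im,cv2.COLOR_BGR2HSV)
m=((hsv[...,1]<60)&(hsv[...,2]>90)).astype(np.uint8);m[:115]=0;m[180:]=0;m[:,:245]=0;m[:,315:]=0
k=max(cv2.findContours(m,0,1)[0],key=cv2.contourArea);print(cv2.minEnclosingCircle(k),cv2.fitEllipse(k))
"
```

```text
((278.0, 145.14999389648438), 25.169979095458984) ((278.0191650390625, 148.14019775390625), (39.94512939453125, 45.7905387878418), 173.09217834472656)
```

View pics/w6c.png

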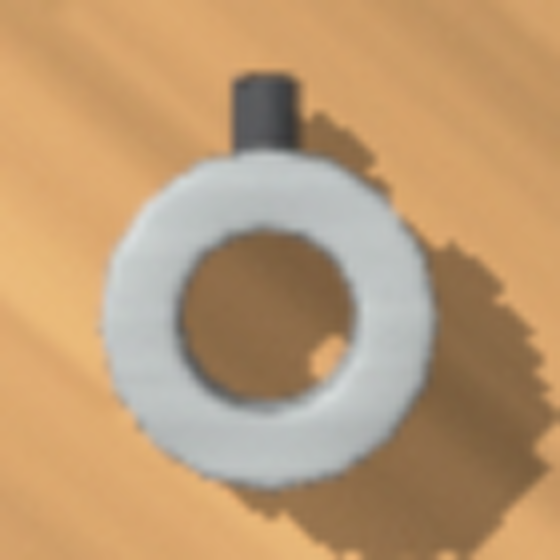

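```bash
python3 -c "
from h import *
c=np.load('pics/w6.npy',allow_pickle=True).item()
o=onplane(c,245+269.5/8,110+319/8,15);s=onplane(c,245+266/8,110+78/8,8);d=s-o
print(o,s,np.hypot(*d[:2]),np.degrees(np.arctan2(d[1],d[0])))
to((o[0],o[1],60),40,1)"
```

```text
[437.02424609 196.69135683  15.        ] [457.65628406 214.6871542    8.        ] 27.377540315461967 41.095778997007486
t 10.45 pos [406.7 169.6 183. ] yaw 40.28 tilt [ 2.e-03  6.e-04 -1.e+00] F [-0.1  0.3  0.2] open 70.09 q6 1.24
shift cm [ 4.04 -0.12 12.31] per row [ 4.044 -0.12  12.307] turnz 0.3
```

>>> servo_tool([
  [[4.04, -0.1, 0], [0, 0, -0.8], 7],
  [[0, 0, 4.5], [0, 0, 0], 7],
  [[0, 0, 4.5], [0, 0, 0], 7],
  [[0, 0, 4.5], [0, 0, 0], 7],
  [[0, 0, 0], [0, 0, 0], 7],
  [[0, 0, 0], [0, 0, 0], 7],
])

```text
time_s: 11.05
eef_pos: [437.2, 196.3, 47.9]
ee_rot: [0.937, 0.35, 0.001, 0.0]
force: [0.2, 0.7, -0.2]
opening: 70.2
```

```bash
python3 -c "
from h import *
to((437,196.7,4),41,1)
snap('wrist','w7')
"
```

```text
t 11.05 pos [437.2 196.3  47.9] yaw 41.02 tilt [ 1.e-03  3.e-04 -1.e+00] F [ 0.2  0.7 -0.2] open 70.23 q6 1.25
shift cm [ 0.01 -0.04  4.39] per row [ 0.005 -0.041  4.388] turnz 0.0
```

View pics/w7.png

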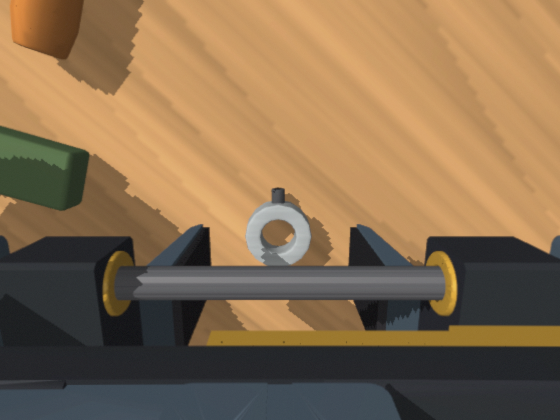

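>>> servo_tool([
  [[0, 0, 2], [0, 0, 0], 7],
  [[0, 0, 1.5], [0, 0, 0], 7],
  [[0, 0, 0.8], [0, 0, 0], 7],
  [[0, 0, 0], [0, 0, 0], 7],
  [[0, 0, 0], [0, 0, 0], 7],
  [[0, 0, 0], [0, 0, 0], 7],
])

```text
time_s: 11.7
eef_pos: [436.5, 196.4, 5.1]
ee_rot: [0.937, 0.35, 0.001, -0.0]
force: [0.4, 0.3, 1.2]
opening: 70.1
```

```bash
python3 -c "
from h import *
to((437,196.7,4),41,1)
"
```

```text
t 11.7 pos [436.5 196.4   5.1] yaw 41.03 tilt [ 2.4e-03  9.0e-04 -1.0e+00] F [0.4 0.3 1.2] open 70.13 q6 1.25
shift cm [0.06 0.   0.11] per row [0.057 0.005 0.11 ] turnz 0.0
```

>>> servo_tool([
  [[0, 0, 0], [0, 0, 0], 3],
  [[0, 0, 0], [0, 0, 0], 3],
  [[0, 0, 0], [0, 0, 0], 3],
  [[0, 0, 0], [0, 0, 0], 3],
  [[0, 0, 0], [0, 0, 0], 3],
  [[0, 0, 0], [0, 0, 0], 3],
], grip_force=35)

```text
time_s: 12.3
eef_pos: [435.5, 196.0, 4.0]
ee_rot: [0.937, 0.35, -0.0, 0.0]
force: [-0.0, -0.6, 1.2]
opening: 39.4
```

```bash
python3 -c "
from h import *
to((437,196.7,4),41,1)
snap('wrist','w8')
"
```

```text
t 12.3 pos [435.5 196.    4. ] yaw 41.03 tilt [ 0.e+00 -1.e-04 -1.e+00] F [-0.  -0.6  1.2] open 39.36 q6 1.25
shift cm [ 0.16  0.04 -0.  ] per row [ 0.159  0.04  -0.003] turnz 0.0
```

View pics/w8.png

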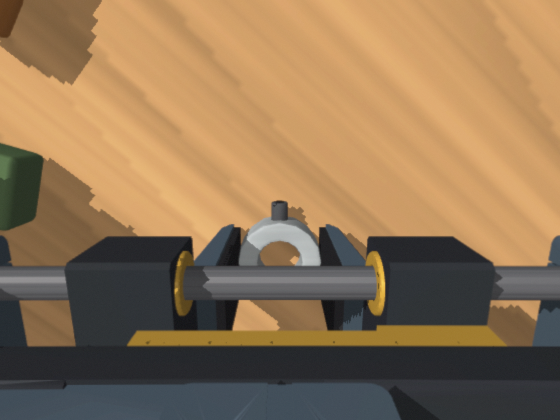

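```bash
python3 -c "
from h import *
crop('w8',220,195,120,80,6,'w8c')
"
```

```text
(no output)
```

View pics/w8c.png

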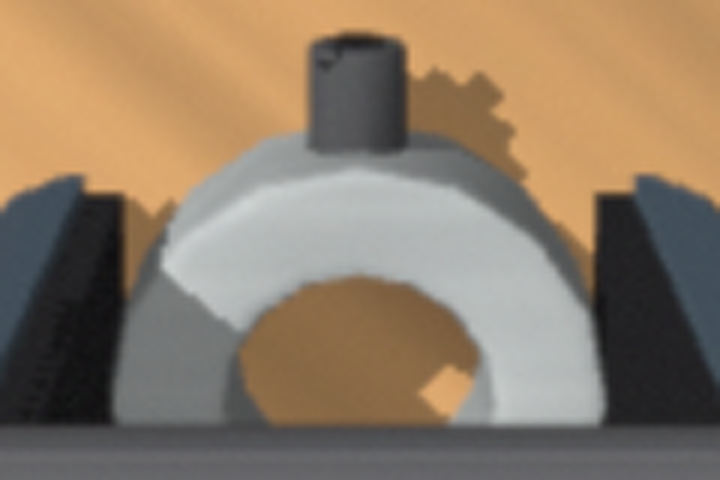

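```bash
cat >> h.py <<'E'
from scipy.optimize import least_squares
def circ(c,pts,z,rad):
    P=np.array([onplane(c,u,v,z)[:2] for u,v in pts])
    m=P.mean(0)+c['T'][:2,:2]@[0,1]*5
    x=least_squares(lambda q:np.hypot(*(P-q).T)-rad,m)
    return x.x,np.round(x.fun,1)
E
python3 -c "
from h import *
c=np.load('pics/w8.npy',allow_pickle=True).item()
f=lambda L:[(220+a/6,195+b/6) for a,b in L]
s=r.read_state();Q=R.from_quat(s['ee_rot']).as_matrix()
for L,rad in(([(165,248),(290,182),(360,170),(440,185),(545,250),(590,310)],20),([(360,275),(300,290),(420,288),(242,345),(480,345)],10.5)):
    o,e=circ(c,f(L),16,rad);print(o,e,Q.T@(np.r_[o,16]-s['eef_pos']))
"
```

```text
[436.47586781 196.78526083] [ 0.3 -0.2  0.1 -0.1 -0.   0.2] [  1.23310326  -0.03014424 -12.03890307]
[437.49785672 197.18762822] [ 0. -0.  0. -0. -0.] [  2.26819876   0.33719506 -12.03888415]
```

>>> servo_tool([
  [[0, 0, -1.5], [0, 0, 0], 3],
  [[0, 0, -4], [0, 0, 0], 3],
  [[0, 0, -4], [0, 0, 0], 3],
  [[0, 0, -4], [0, 0, 0], 3],
  [[0, 0, -4], [0, 0, 7.1], 3],
  [[0, 0, -4], [0, 0, 7.1], 3],
  [[0, 0, -1], [0, 0, 7.1], 3],
  [[0, 0, 0], [0, 0, 7.1], 3],
])

```text
time_s: 13.15
eef_pos: [436.5, 196.4, 231.2]
ee_rot: [0.994, 0.107, 0.002, -0.001]
force: [-1.2, -0.0, -1.6]
opening: 38.9
```

```bash
python3 -c "
from h import *
to((577,-113.6,210),12.6,9)
"
```

```text
t 13.15 pos [436.5 196.4 231.2] yaw 12.34 tilt [ 0.0046  0.0018 -1.    ] F [-1.2 -0.  -1.6] open 38.93 q6 1.75
shift cm [ 7.09 33.29  2.13] per row [0.787 3.699 0.237] turnz -0.3
```

>>> servo_tool([
  [[0.79, 3.7, 0], [0, 0, 0], 3],
  [[0.79, 3.7, 0], [0, 0, 0], 3],
  [[0.79, 3.7, 0], [0, 0, 0], 3],
  [[0.79, 3.7, 0], [0, 0, 0], 3],
  [[0.79, 3.7, 0], [0, 0, 0], 3],
  [[0.79, 3.7, 0], [0, 0, 0], 3],
  [[0.79, 3.7, 0], [0, 0, 0], 3],
  [[0.79, 3.7, 0], [0, 0, 0], 3],
])

```text
time_s: 13.95
eef_pos: [562.0, -80.5, 228.4]
ee_rot: [0.994, 0.11, -0.0, -0.0]
force: [0.3, 0.7, -0.8]
opening: 38.8
```

>>> servo_tool([
  [[0.79, 3.7, 0], [0, 0, 0], 3],
  [[0, 0, 2], [0, 0, 0], 3],
  [[0, 0, 2], [0, 0, 0], 3],
  [[0, 0, 0], [0, 0, 0], 3],
  [[0, 0, 0], [0, 0, 0], 3],
  [[0, 0, 0], [0, 0, 0], 3],
])

```text
time_s: 14.55
eef_pos: [578.3, -113.3, 190.1]
ee_rot: [0.994, 0.11, 0.001, 0.0]
force: [0.6, 0.1, -1.3]
opening: 39.4
```

```bash
python3 -c "
from h import *
to((577,-113.6,172),12.6,1)
snap('wrist','w9');crop('w9',200,170,160,110,5,'w9c')
snap('side','s9');crop('s9',200,140,120,100,6,'s9c')
"
```

```text
t 14.55 pos [ 578.3 -113.3  190.1] yaw 12.65 tilt [ 2.e-03 -5.e-04 -1.e+00] F [ 0.6  0.1 -1.3] open 39.39 q6 1.14
shift cm [-0.14 -0.    1.81] per row [-1.400e-01 -1.000e-03  1.809e+00] turnz 0.1
```

View pics/w9c.png

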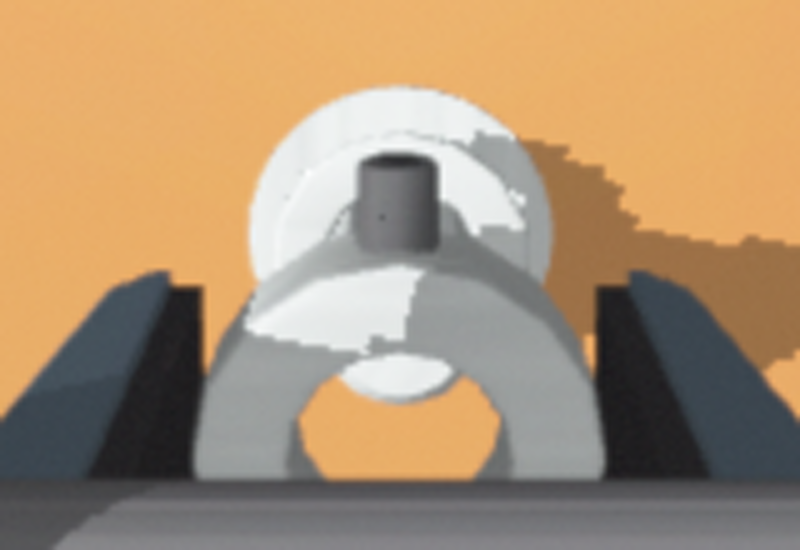

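View pics/s9c.png

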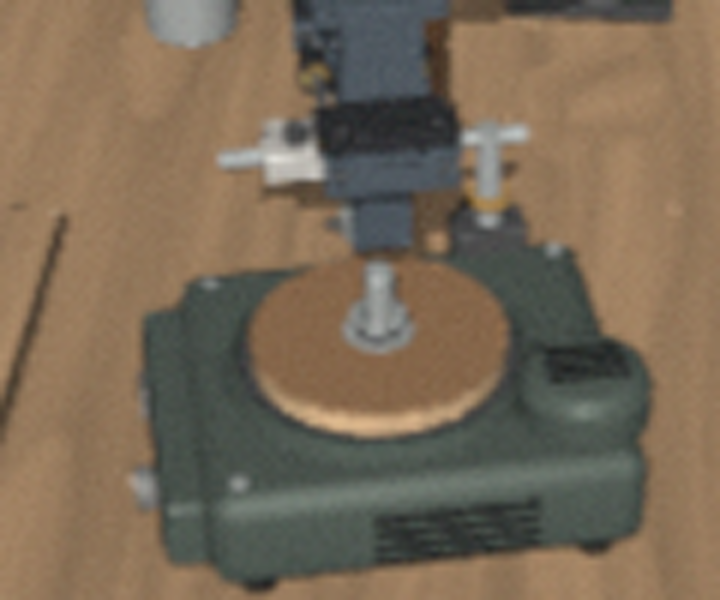

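```bash
python3 -c "
from h import *
c=np.load('pics/w9.npy',allow_pickle=True).item()
f=lambda L:[(200+a/5,170+b/5) for a,b in L]
s=r.read_state();Q=R.from_quat(s['ee_rot']).as_matrix()
z=s['eef_pos'][2]+12
for L,rad in(([(248,325),(300,290),(350,272),(400,267),(450,273),(500,290),(550,330)],20),([(400,354),(350,367),(450,367),(318,400),(485,400),(298,440),(502,440)],10.5)):
    o,e=circ(c,f(L),z,rad);print(o,e,Q.T@(np.r_[o,z]-s['eef_pos']))
p=onplane(c,*f([(398,402)])[0],157);print(p,Q.T@(p-s['eef_pos']))
# washer-level flange and w5 tip
o,e=circ(c,f([(250,225),(262,170),(300,117),(350,92),(400,86),(450,93),(500,117),(540,165),(552,225)]),122,20.5);print('flange',o,e,Q.T@(np.r_[o,122]-s['eef_pos']))
c=np.load('pics/w5.npy',allow_pickle=True).item()
g=lambda L:[(235+a/8,110+b/8) for a,b in L]
print(circ(c,g([(278,376),(300,310),(350,278),(300,445),(355,478)]),157,9.2),'lat')
"
```

```text
[ 579.62444274 -113.05137119] [ 0.  -0.1  0.  -0.   0.   0.2 -0.1] [  1.33866407   0.09609396 -11.99714323]
[ 580.32579094 -113.18647116] [ 0.4  0.2  0.2 -0.5 -0.3 -0.5 -0.6] [  1.99335902   0.38159888 -11.99548095]
[ 570.05569598 -115.29988116  157.        ] [-8.58438932  0.14589709 33.184358  ]
flange [ 582.27699188 -113.05123812] [ 0.4  0.3  0.4 -0.1 -0.5 -0.3  0.2  0.6  0.4] [ 3.75967307  0.5934324  68.2106382 ]
(array([ 579.64229633, -112.32501768]), array([-0.3,  0.1,  0.3,  0.1,  0.3])) lat
```

>>> servo_tool([
  [[-0.12, 0, 0], [0, 0, 0], 3],
  [[0, 0, 1.2], [0, 0, 0], 3],
  [[0, 0, 0.8], [0, 0, 0], 3],
  [[0, 0, 0], [0, 0, 0], 3],
  [[0, 0, 0], [0, 0, 0], 3],
])

```text
time_s: 15.15
eef_pos: [576.3, -113.7, 168.3]
ee_rot: [0.994, 0.11, -0.001, -0.0]
force: [0.1, 1.1, -1.1]
opening: 38.7
```

```bash
python3 -c "
from h import *
to((577,-113.6,172),12.6,1)
snap('wrist','w10');crop('w10',200,170,160,110,5,'w10c')
"
```

```text
t 15.15 pos [ 576.3 -113.7  168.3] yaw 12.63 tilt [-1.1e-03  1.0e-04 -1.0e+00] F [ 0.1  1.1 -1.1] open 38.75 q6 1.14
shift cm [ 0.07  0.01 -0.37] per row [ 0.068  0.01  -0.366] turnz 0.0
```

View pics/w10c.png

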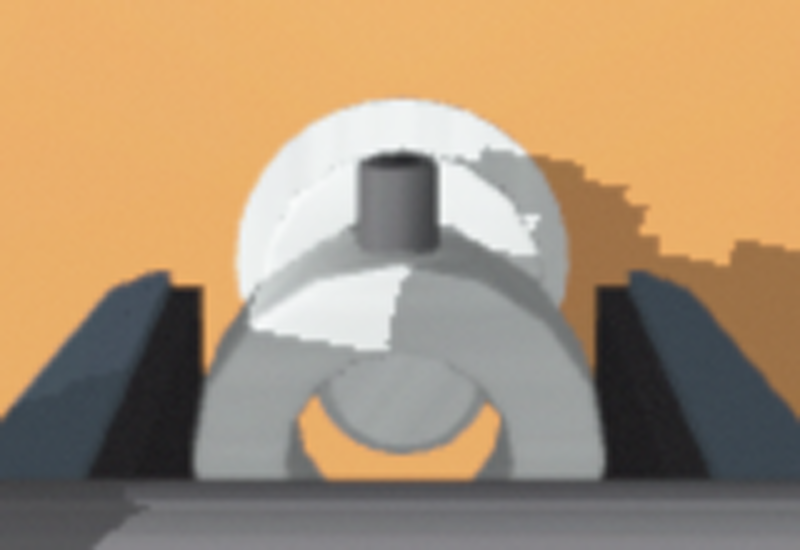

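```bash
python3 -c "
from h import *
c=np.load('pics/w10.npy',allow_pickle=True).item()
f=lambda L:[(200+a/5,170+b/5) for a,b in L]
s=r.read_state();Q=R.from_quat(s['ee_rot']).as_matrix()
z=s['eef_pos'][2]+12
for L,rad in(([(248,325),(300,290),(350,272),(400,267),(450,273),(500,290),(550,330)],20),([(400,354),(350,367),(450,367),(298,430),(502,430)],10.5)):
    o,e=circ(c,f(L),z,rad);print(Q.T@(np.r_[o,z]-s['eef_pos']),e)
for rad in(8.5,9,9.5,10):
    o,e=circ(c,f([(322,400),(340,422),(370,442),(400,449),(430,442),(460,425),(480,400)]),157,rad);print(rad,Q.T@(np.r_[o,157]-s['eef_pos']),e)
"
```

```text
[  1.15490122  -0.08374466 -12.00020268] [-0.  -0.1  0.   0.   0.   0.2 -0.2]
[  2.03072064   0.15166429 -12.00035995] [ 0.2  0.   0.  -0.4 -0.4]
8.5 [-10.43503789   0.15384778  11.77289013] [ 4.4  1.3 -2.5 -4.3 -2.5  1.   4.6]
9 [-11.0190271    0.14718821  11.77299313] [ 4.4  1.2 -2.5 -4.2 -2.5  1.   4.5]
9.5 [-11.59214332   0.14109903  11.77309421] [ 4.3  1.2 -2.5 -4.1 -2.5  0.9  4.5]
10 [-12.1568186   0.1350866  11.7731938] [ 4.3  1.1 -2.5 -4.1 -2.5  0.9  4.4]
```

```bash
python3 -c "
from h import *
c=np.load('pics/w10.npy',allow_pickle=True).item()
f=lambda L:[(200+a/5,170+b/5) for a,b in L]
s=r.read_state();Q=R.from_quat(s['ee_rot']).as_matrix()
P=np.array([(Q.T@(onplane(c,*p,157)-s['eef_pos']))[:2] for p in f([(322,400),(340,422),(370,442),(400,449),(430,442),(460,425),(480,400)])])
for rad in(8.5,9,9.5,10):
    x=least_squares(lambda q:np.hypot(*(P-q).T)-rad,[2,0]);print(rad,x.x,np.round(x.fun,2))
"
```

```text
8.5 [2.24315223 0.2924368 ] [ 0.48  0.   -0.13 -0.02 -0.22  0.06  0.47]
9 [2.86761325 0.29891337] [ 0.2  -0.09 -0.05  0.1  -0.14 -0.02  0.18]
9.5 [3.49216303 0.30479814] [-0.04 -0.15  0.03  0.22 -0.05 -0.07 -0.07]
10 [4.11323417 0.31019151] [-0.25 -0.2   0.12  0.35  0.03 -0.11 -0.29]
```

>>> servo_tool([
  [[0.08, 0.01, 0], [0, 0, 0], 3],
  [[0, 0, 0.4], [0, 0, 0], 3],
  [[0, 0, 0], [0, 0, 0], 3],
  [[0, 0, 0.3], [0, 0, 0], 3],
  [[0, 0, 0], [0, 0, 0], 3],
])

```text
time_s: 15.7
eef_pos: [577.1, -113.6, 161.5]
ee_rot: [0.994, 0.11, -0.0, -0.0]
force: [-0.1, -0.1, -0.6]
opening: 38.8
```

```bash
python3 -c "
from h import *
to((577,-113.6,158),12.6,1)
snap('wrist','w11');crop('w11',200,170,160,110,5,'w11c')
"
```

```text
t 15.7 pos [ 577.1 -113.6  161.5] yaw 12.63 tilt [-8.e-04  1.e-04 -1.e+00] F [-0.1 -0.1 -0.6] open 38.75 q6 1.14
shift cm [-0.01  0.    0.35] per row [-0.009  0.003  0.351] turnz 0.0
```

View pics/w11c.png

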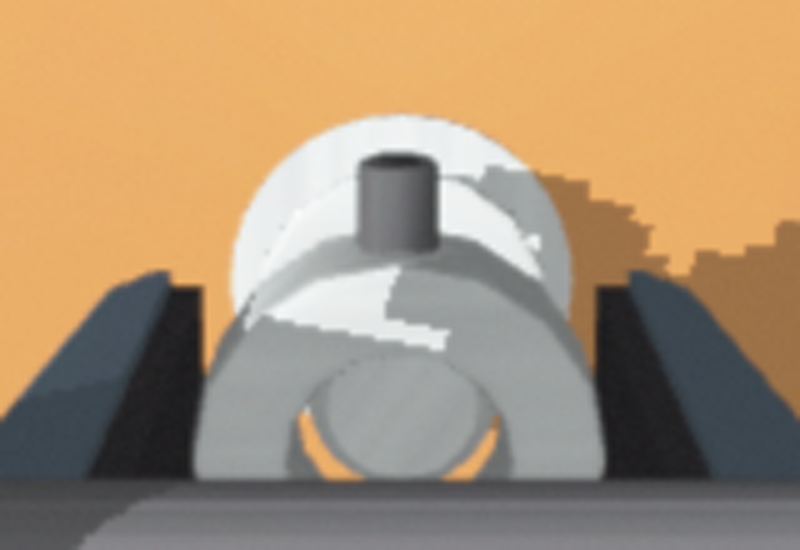

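>>> servo_tool([
  [[0, 0, 0.2], [0, 0, 0], 3],
  [[0, 0, 0.1], [0, 0, 0], 3],
  [[0, 0, 0], [0, 0, 0], 3],
  [[0, 0, 0], [0, 0, 0], 3],
])

```text
time_s: 16.15
eef_pos: [577.4, -113.6, 158.9]
ee_rot: [0.994, 0.11, 0.0, 0.0]
force: [-0.6, 0.2, -1.0]
opening: 38.4
```

>>> servo_tool([
  [[0, 0, 0.2], [0, 0, 0], 3],
  [[0, 0, 0], [0, 0, 0], 3],
  [[0, 0, 0], [0, 0, 0], 3],
])

```text
time_s: 16.45
eef_pos: [577.3, -113.6, 156.9]
ee_rot: [0.994, 0.11, -0.0, 0.0]
force: [-1.1, 0.3, -0.3]
opening: 38.9
```

```bash
python3 -c "
from h import *
to((577,-113.6,158),12.6,1)
print(r.read_state()['moment'])
snap('wrist','w12');crop('w12',200,170,160,110,5,'w12c')
"
```

```text
t 16.45 pos [ 577.3 -113.6  156.9] yaw 12.63 tilt [-2.e-04 -0.e+00 -1.e+00] F [-1.1  0.3 -0.3] open 38.92 q6 1.14
shift cm [-0.03 -0.01 -0.11] per row [-0.029 -0.007 -0.115] turnz 0.0
[-0.00621945  0.03082426 -0.00570494]
```

View pics/w12c.png

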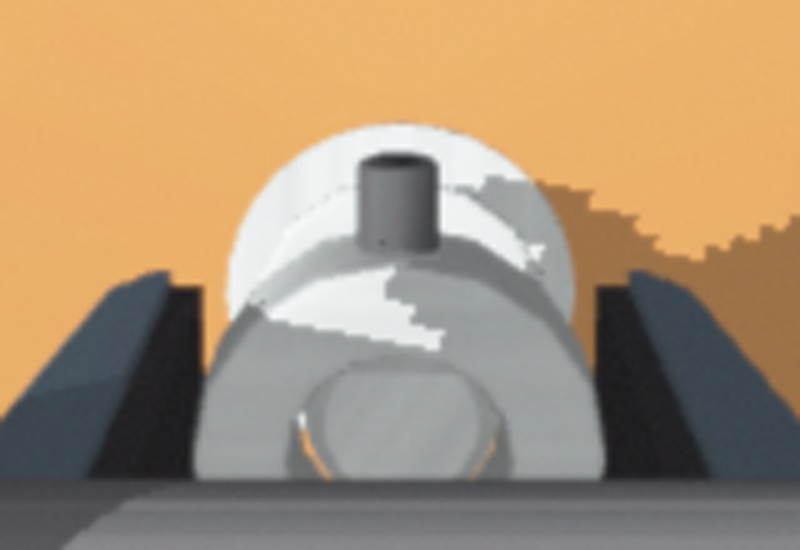

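>>> servo_tool([
  [[0, 0, 0.2], [0, 0, 0], 3],
  [[0, 0, 0.2], [0, 0, 0], 3],
  [[0, 0, 0.1], [0, 0, 0], 3],
  [[0, 0, 0], [0, 0, 0], 3],
])

```text
time_s: 16.9
eef_pos: [577.2, -113.6, 151.6]
ee_rot: [0.994, 0.11, -0.0, -0.0]
force: [-0.7, -0.7, -0.7]
opening: 39.0
```

>>> servo_tool([
  [[0, 0, 0.3], [0, 0, 0], 3],
  [[0, 0, 0.3], [0, 0, 0], 3],
  [[0, 0, 0.3], [0, 0, 0], 3],
  [[0, 0, 0], [0, 0, 0], 3],
])

```text
time_s: 17.3
eef_pos: [577.1, -113.5, 142.3]
ee_rot: [0.994, 0.11, -0.0, -0.0]
force: [-0.6, -0.9, -2.1]
opening: 38.9
```

>>> servo_tool([
  [[0, 0, 0.3], [0, 0, 0], 3],
  [[0, 0, 0.3], [0, 0, 0], 3],
  [[0, 0, 0.3], [0, 0, 0], 3],
  [[0, 0, 0], [0, 0, 0], 3],
])

```text
time_s: 17.7
eef_pos: [577.2, -113.5, 133.4]
ee_rot: [0.994, 0.11, -0.0, -0.0]
force: [-1.3, -0.6, -2.0]
opening: 39.1
```

```bash
python3 -c "
from h import *
to((577,-113.6,123),12.6,1)
print(r.read_state()['moment'])
snap('wrist','w13');snap('side','s13');crop('s13',200,140,120,100,6,'s13c')
"
```

```text
t 17.7 pos [ 577.2 -113.5  133.4] yaw 12.63 tilt [-7.e-04  2.e-04 -1.e+00] F [-1.3 -0.6 -2. ] open 39.15 q6 1.14
shift cm [-0.02  0.    1.04] per row [-0.016  0.004  1.035] turnz 0.0
[-0.14705257  0.1018247   0.02459835]
```

View pics/w13.png

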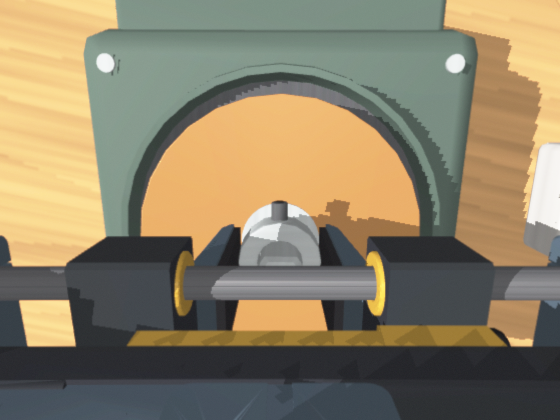

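View pics/s13c.png

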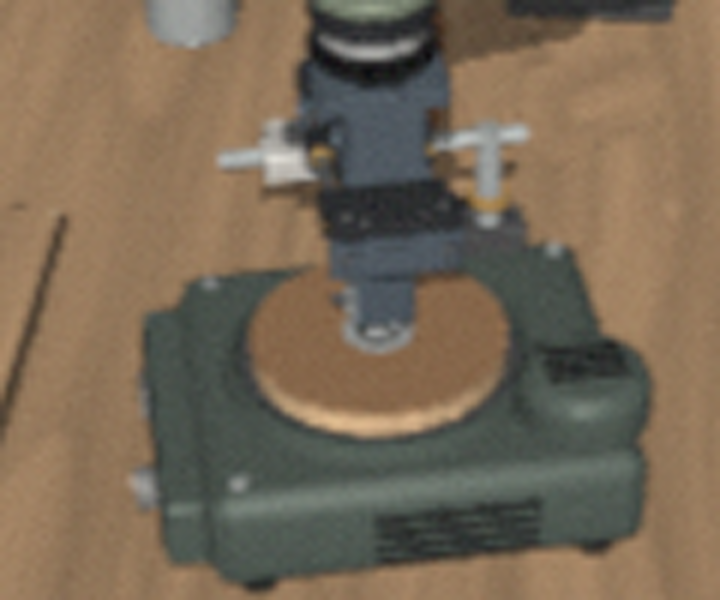

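>>> servo_tool([
  [[0, 0, 0], [0, 0, 0], 3],
  [[0, 0, 0.3], [0, 0, 0], 3],
  [[0, 0, 0.2], [0, 0, 0], 3],
  [[0, 0, 0], [0, 0, 0], 3],
  [[0, 0, 0], [0, 0, 0], 3],
], grip_force=50)

```text
time_s: 18.3
eef_pos: [577.3, -113.6, 128.8]
ee_rot: [0.994, 0.11, -0.0, 0.0]
force: [-1.8, -0.8, -2.2]
opening: 38.5
```

>>> servo_tool([
  [[0, 0, 0.2], [0, 0, 0], 3],
  [[0, 0, 0], [0, 0, 0], 3],
  [[0, 0, 0], [0, 0, 0], 3],
])

```text
time_s: 18.6
eef_pos: [577.4, -113.7, 127.3]
ee_rot: [0.994, 0.11, 0.0, 0.0]
force: [-2.0, -0.6, 1.3]
opening: 38.5
```

>>> servo_tool([
  [[0, 0, 0.2], [0, 0, 0], 3],
  [[0, 0, 0], [0, 0, 0], 3],
  [[0, 0, 0], [0, 0, 0], 3],
])

```text
time_s: 18.9
eef_pos: [577.4, -113.7, 125.5]
ee_rot: [0.994, 0.11, 0.0, 0.0]
force: [-2.9, 0.1, 5.5]
opening: 38.7
```

>>> servo_tool([
  [[0, 0, 0.2], [0, 0, 0], 3],
  [[0, 0, 0.1], [0, 0, 0], 3],
  [[0, 0, 0], [0, 0, 0], 3],
  [[0, 0, 0], [0, 0, 0], 3],
  [[0, 0, 0], [0, 0, 0], 3],
])

```text
time_s: 19.4
eef_pos: [577.4, -113.7, 123.2]
ee_rot: [0.994, 0.11, 0.0, 0.0]
force: [-4.0, -0.6, 9.4]
opening: 38.4
```

```bash
python3 -c "
from h import *
to((577,-113.6,123),12.6,1)
snap('wrist','w14');crop('w14',200,170,160,110,5,'w14c');snap('side','s14');crop('s14',200,140,120,100,6,'s14c')
"
```

```text
t 19.4 pos [ 577.4 -113.7  123.2] yaw 12.64 tilt [ 9.e-04 -4.e-04 -1.e+00] F [-4.  -0.6  9.4] open 38.4 q6 1.14
shift cm [-0.04 -0.02  0.02] per row [-0.038 -0.018  0.02 ] turnz 0.0
```

View pics/w14c.png

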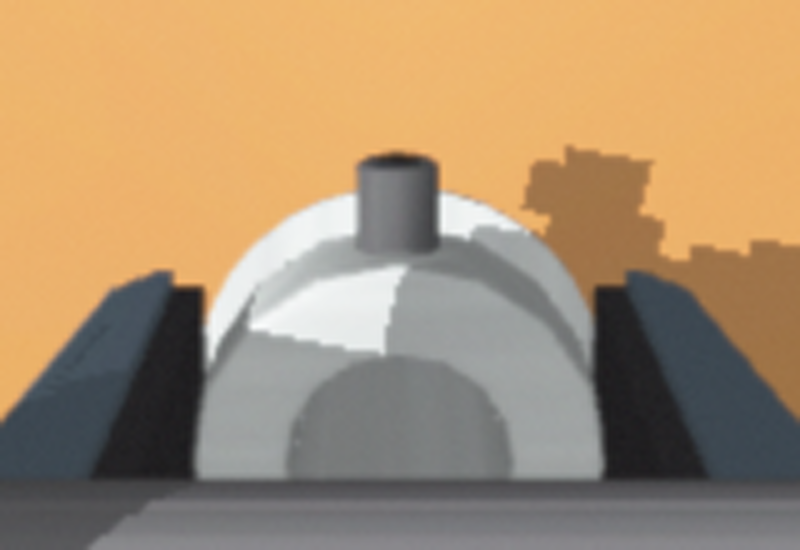

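View pics/s14c.png

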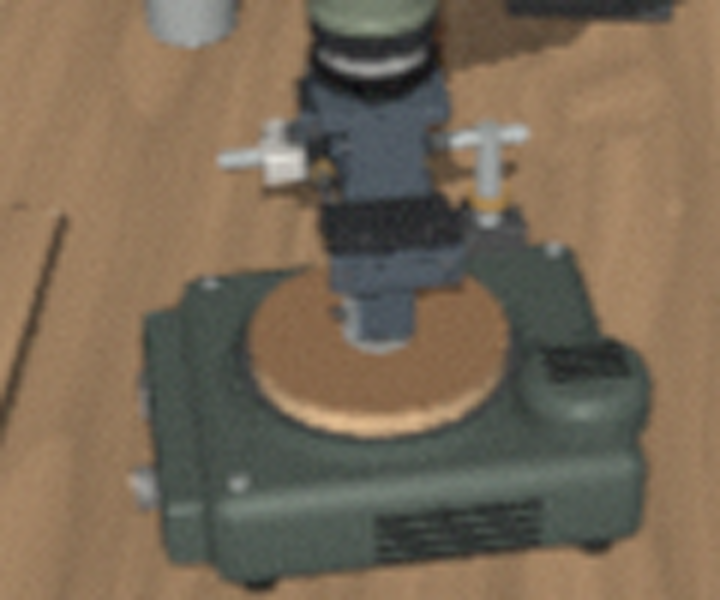

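>>> servo_tool([
  [[0, 0, 0.04], [0, 0, 0], 3],
  [[0, 0, 0], [0, 0, 0], 3],
  [[0, 0, 0], [0, 0, 0], 3],
  [[0, 0, 0], [0, 0, 0], 3],
  [[0, 0, 0], [0, 0, 0], 3],
  [[0, 0, 0], [0, 0, 0], 3],
])

```text
time_s: 20.1
eef_pos: [577.4, -113.7, 123.1]
ee_rot: [0.994, 0.11, 0.0, 0.0]
force: [-5.4, -0.4, 10.3]
opening: 38.5
```

```bash
python3 -c "
from h import *
to((577,-113.6,123),12.6,1)
print(r.job_done())
"
```

```text
t 20.1 pos [ 577.4 -113.7  123.1] yaw 12.63 tilt [ 1.e-03 -4.e-04 -1.e+00] F [-5.4 -0.4 10.3] open 38.53 q6 1.14
shift cm [-0.04 -0.02  0.01] per row [-0.036 -0.018  0.008] turnz 0.0
the job is handed in; nothing more can be done
None
```

I turned the arbor flat to the machine's front and slid the larger collar over it, with its screw pointing forward. I handed the job in at 20.1 s, with the arm still holding the collar pressed on the washer. The hand-in gives no verdict, so I don't know the score.

- **Arbor:** I pinched it squarely on the flat; the opening read 16.8 mm, against 17 mm across the flat. I turned it about 77° clockwise, and it still read 16.5 mm at the front. After I let go, the wrist picture showed the flat facing the front.
- **Collar:** it went over the arbor tip without jamming, with 2.2 N or less on the wrist on the way down. The tool's heading (12.6°) matches the hone's, and the screw points along it. The tool is vertical to within about 0.001 rad.
- **Washer:** the net push is about 12 N, which matches roughly 5 mm on the spring figures. The fingers moved about 4.8 mm after touching the washer. The collar has not shifted in the grip, which was commanded at 50 N.
- **Disagreements:** my position estimates for the arbor axis differed by up to about 3 mm between cameras, so I centred the collar by looking through its bore. A side force of about 5 N remains between the collar and the arbor; I left it because the bore has only 0.5 mm of play.

I did not touch the small collar or the other tools, and I took no final picture of them.

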